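# Closing report on the stall's till

## Task

Run the closing report on the till: take the red-headed key from the key block, push it fully home in the mode lock on the till's sloping panel, turn it clockwise as far as it goes and leave it there. Then press the yellow, the blue and the green button in that order, each fully down and one at a time, turn the key all the way back to its home position, draw it straight out and stand it upright, fully down, in the slot of the block it came from. Leave the other keys in their slots, press no other button, and do not shift or tip the glass and china.

Things in the scene. Friction and masses are not known exactly. Their poses are not given: they have to be found in the camera images.
- till_key: mode key with the RED head, about 25 g, in one of the block's slots. Origin: centre of its collar's underside; z up along the key. Below: flat blade 22 long, 10 wide (x), 4 thick (y), last 5 tapering to 6 x 1.4 mm. Above: collar 18 across, 6 high, then the head, 24 wide (x), 12 thick (y), z = 6 to 40 mm: grip across the 12, about 26 above the origin. Same either way round (half turn about z)
- mode_lock: mode lock (fixed) on the left of the till's upper sloping panel, bezel 34 mm across. Origin: centre of its face; z = outward axis, 27 degrees off vertical, leaning to the till's front; x = up the slope; y = till's left. At home the keyway (11.2 x 5.2 mm, 26 deep, mouth flared 1.8 all round) has its long side along x. Key fully home: collar on the face, key origin and z on these
- mode_switch (a joint): angle of the lock's plug, rad: 0 = home (green dot), a stop; 1.05 = the other stop (red dot), clockwise as one looks at the lock face. Stays where it is left; needs about 0.025 N m. The key has about 0.13 rad of play each way in the keyway, so it must be turned that much farther than the plug, going and coming back
- till: the till (fixed), 340 deep (x) x 330 wide (y) x 173 mm high; base 90 high, then 300 wide: keyboard deck rising at 12 degrees from z = 100 to 132, mode panel rising at 27 degrees from 132 to 173 (x = 0 to 80), flat top with a printer (22 high, paper 47) on the right and a display 34 high at the back. Origin: centre of its underside; front faces -x, y to its left. Its flat membrane keys are not used
- fk_yellow_top (a point): centre of the top of the YELLOW push button (left of the two columns of raised buttons on the right of the keyboard, back row); z axis = the button's outward axis (12 degrees off vertical, leaning to the till's front). Cap 24 mm (x, up the slope) by 26 mm (y), standing 10 mm above the keyboard deck
- fk_yellow (a joint): travel of the yellow button, m: 0 released, 0.005 fully down; springs back; about 1 N to start, 4 N fully down
- fk_blue_top (a point): centre of the top of the BLUE push button (left column, middle row, 42 mm in front of the yellow); z axis = the button's outward axis (12 degrees off vertical, leaning to the till's front). Cap 24 mm (x, up the slope) by 26 mm (y), standing 10 mm above the keyboard deck
- fk_blue (a joint): travel of the blue button, m: 0 released, 0.005 fully down; springs back; about 1 N to start, 4 N fully down
- fk_green_top (a point): centre of the top of the GREEN push button (right column, front row); z axis = the button's outward axis (12 degrees off vertical, leaning to the till's front). Cap 24 mm (x, up the slope) by 26 mm (y), standing 10 mm above the keyboard deck
- fk_green (a joint): travel of the green button, m: 0 released, 0.005 fully down; springs back; about 1 N to start, 4 N fully down
- fk_red (a joint): travel of the red button, m: 0 released, 0.005 fully down; springs back; about 1 N to start, 4 N fully down (right column, back row, 50 mm to the right of the yellow); not to be pressed
- fk_white (a joint): travel of the white button, m: 0 released, 0.005 fully down; springs back; about 1 N to start, 4 N fully down (right column, middle row); not to be pressed
- fk_grey (a joint): travel of the grey button, m: 0 released, 0.005 fully down; springs back; about 1 N to start, 4 N fully down (left column, front row); not to be pressed
- key_block: dark wooden key block (fixed), 150 x 50 x 36 mm high, origin at the centre of its underside, on one or the other side of the till. Three slots, 14.5 mm (x) by 7.5 mm (y) and 28 mm deep, at x = -45, 0 and +45 mm in the block's top; each holds a key whose collar rests on the top, the keys' x along the block's x
- key_black: key of the same shape with a black head, standing in another slot; bystander, origin as for the red one
- key_green: key of the same shape with a green head, standing in another slot; bystander, origin as for the red one
- card_terminal: card payment terminal (fixed), 170 x 80 x 58 mm, on the side of the till where the block is not; origin at the centre of its underside
- tumbler_a: blue cut-glass tumbler, 72 mm across, 86 mm high, loose, bystander; origin at the centre of its foot
- tumbler_b: second blue cut-glass tumbler, 72 mm across, 86 mm high, loose, bystander; origin at the centre of its foot
- ruby_vase: ruby glass vase, 66 mm across, 135 mm high, loose, bystander; origin at the centre of its foot
- goblet: tall blue stemmed goblet, 72 mm across, 175 mm high, loose, bystander; origin at the centre of its foot
- tea_bowl: white tea bowl on a blue saucer (one piece), 100 mm across, 53 mm high, loose, bystander; origin at the centre of its foot
- glass_jar: clear glass jar with an aluminium lid, 76 mm across, 92 mm high, loose, bystander; origin at the centre of its foot

How it is judged:
By the outcome, as a careful person would: the job done as asked, in the order asked, and still so for the second after the job is handed in, with the robot touching nothing.
It also fails if it takes over 72 s, if anything falls off the work surface, if the arm or the gripper's body presses on something with over 40 N, if the wrist force passes 120 N, or if a joint passes its speed limit or range.

## Robot

A 7-joint arm with a two-finger parallel gripper is mounted at the origin on the work surface. World frame = base frame: x ahead of the robot, y to its left, z up, the work surface at z = 0. Lengths are in m, angles in rad, forces in N, time in s.
With the tool pointing down it reaches from about 0.35 to 0.9 m from the base axis. Payload 7.2 kg.
Tool frame: the origin (TCP) lies at the very end of the fingers, on their centre line; the grasp point (between the pads) lies 19 mm behind it; z points along the fingers, y is the direction in which the jaws open and shut (so a half turn about z gives the same grasp; the last joint's range is limited). The gripper opens to 88 mm and grips with 3 to 60 N. Pads are 20 mm wide; open, the fingers measure 115 mm over their backs; the gripper's body (75 mm by 178 mm) begins 61 mm behind the grasp point.
Start: joints at [-1.316, 0.411, -0.013, 1.596, 0.006, 1.134, -0.082], TCP at [0.198, 0.593, 0.223] pointing down, gripper open.
Joint ranges: [-2.95, 2.95], [-0.29, 1.99], [-1.47, 1.44], [0.14, 2.54], [-1.03, 4.17], [0.13, 1.85], [-2.86, 2.86]. Speed limits (rad/s): [2.39, 2.39, 3.01, 3.01, 3.14, 3.14, 3.14].

## Interface

Orientations are given as a rotation vector (axis times angle).
In Python, from cell import r, read_camera, camera_info gives the robot as it stands.
- The arm moves only by the tool step_arm, never from a script. Its argument "steps" is a list that holds one entry, the list of rows, each a list of 7 numbers: the turn, a rotation vector about the world's x, y, z in rad, then the shift along the world's x, y, z in cm, then the closure, from 0 (fully open) to 1 (shut). A call has 1 to 20 rows; each row is the pose to reach, as a shift and turn from the pose commanded when the call began; what a row does not reach only later rows make up. A row lasts 1/10 s, in which the tool goes at most 50 mm and 8.59 degrees, less where a joint would pass 70% of its speed; a pose out of reach is approached as far as the arm can. A call with a gripper value outside its range is refused whole. The fingers move at their own pace and stop on an object; "squeeze" is the grip in N (left out, the last holds). Time passes only in rows, so rows that repeat a pose let the fingers close. It gives the time, the measured TCP pose, the force and the opening at its end, in the units of the state.
- r.observe(): the state, without advancing time (a new reading comes with each control period).
- read_camera(name): name is "side" or "top"; returns the picture (480x640x3 uint8, red, green, blue); there is no depth.
- camera_info(name): a dict with "fx", "fy", "cx", "cy" (pixels), "rvec" (rotation vector, rad) and "tvec" (3), from world to camera coordinates, as OpenCV has them. Camera axes: x right, y down, z forward; pixel columns grow to the right and rows downward; lengths in m; the calibration is good to about 2 mm. A picture is of the moment at which its call begins. camera_info takes no time and is no camera call.
- r.finish_job(): hands the job in, once; it reports no verdict.
The state is a dict: "clock": time; "q": joint angles; "qd": joint speeds; "joint_torque": joint torques, N m; "tool_pos": TCP position; "eef_rot": TCP orientation; "wrist_force": force on the tool from outside, world axes, zero at the start; "ft_torque": the same for the moment, N m; "opening": finger opening in m.
Only numpy, scipy, OpenCV 4.12 (cv2) and the standard library are available. Lean on these libraries where they do the work, as an engineer would, in place of code of your own. Each camera call takes 0.05 s, during which the arm holds its last target. There are 200 camera calls.

## Working session

There is one attempt and no reset: what is moved stays moved. The work goes in short steps, Python scripts to look and compute and a tool call to move; the robot and the scene stay as the last step left them, time stands still between calls to the robot, and variables do not carry over. Pictures are saved under pics/ and viewed, about 8 in all and at most 12, crops included, and the job is handed in when it is done.

Besides the shell and the picture viewer there is one more tool, called after ">>>" as a command line: name --argument value ..., lists and objects as JSON in quotes. step_arm: Moves the arm, as the interface text tells. Its arguments: {"type":"object","properties":{"steps":{"type":"array","items":{"type":"array","items":{"type":"array","items":{"type":"number"}}}},"squeeze":{"type":"number"}},"required":["steps"]}

```bash
ls; mkdir -p pics; python3 - <<'E'
from cell import r, read_camera, camera_info
import cv2
for n in("side","top"):
    cv2.imwrite(f"pics/{n}0.png",read_camera(n)[:,:,::-1]); print(n,camera_info(n))
s=r.observe();print(s)
E
```

```text
pics
side {'fx': 538.6004653280355, 'fy': 538.6004653280355, 'cx': 319.00326976555965, 'cy': 241.04416618417235, 'rvec': array([ 2.06729812, -0.11361717,  0.05075635]), 'tvec': array([-0.48526732,  0.14715645,  1.38283321])}
top {'fx': 596.9614632259298, 'fy': 596.9614632259298, 'cx': 331.77478879868346, 'cy': 242.41061710377392, 'rvec': array([ 2.20720517, -2.19904802,  0.05135561]), 'tvec': array([-0.0181673 ,  0.50317269,  1.76433513])}
{'clock': 0.1, 'q': array([-1.3161732 ,  0.41182856, -0.0127237 ,  1.59693441,  0.00558635,
        1.1342915 , -0.08220603]), 'qd': array([ 0.00140637, -0.00115932,  0.00168096, -0.00230173, -0.00181808,
        0.00176333, -0.00025103]), 'joint_torque': array([ 3.78416822e-03, -5.89099038e+01,  6.44242242e-01, -2.91714817e+01,
       -5.38077950e-02,  1.44883231e-02,  8.80625748e-05]), 'tool_pos': array([0.19816251, 0.59228635, 0.22189833]), 'eef_rot': array([-5.04831039e-01, -3.10061676e+00,  2.22871710e-03]), 'wrist_force': array([ 0.33892085, -0.24941425, -0.52378537]), 'ft_torque': array([-0.02551973, -0.04503923, -0.01350066]), 'opening': 0.0879463379933862}
```

View pics/side0.png

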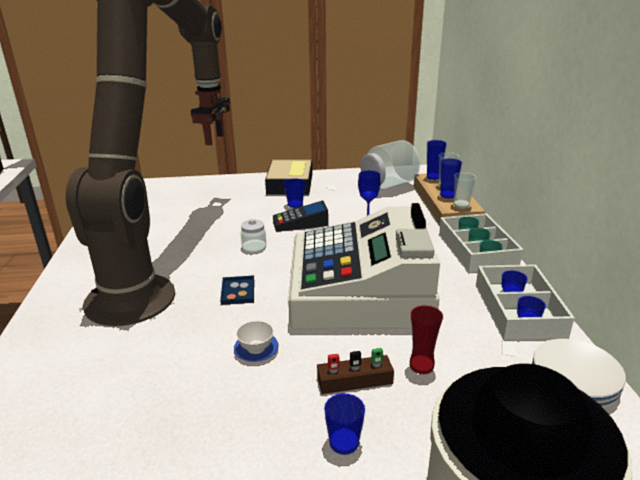

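View pics/top0.png

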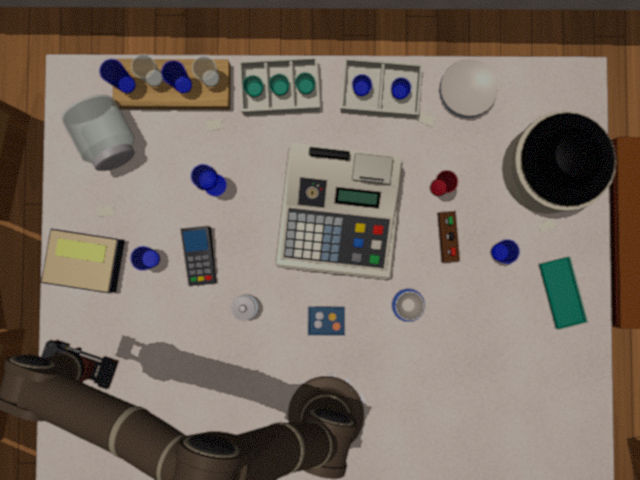

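The till is centred near (342,212) in the top view. The block is on its right at (449,237), with the red key nearest the robot. The lock is near (312,192).

```bash
cat > h.py <<'E'
import numpy as np, cv2
from cell import r, read_camera, camera_info
from scipy.spatial.transform import Rotation as R
def cam(n):
    c=camera_info(n); K=np.array([[c['fx'],0,c['cx']],[0,c['fy'],c['cy']],[0,0,1]]); return K,R.from_rotvec(c['rvec']).as_matrix(),c['tvec']
def ray(n,uv):
    K,M,t=cam(n); d=M.T@np.linalg.inv(K)@np.array([uv[0],uv[1],1.]); return -M.T@t,d/np.linalg.norm(d)
def onz(n,uv,z):
    o,d=ray(n,uv); return o+d*(z-o[2])/d[2]
def proj(n,p):
    K,M,t=cam(n); q=K@(M@np.asarray(p)+t); return q[:2]/q[2]
def tri(a,b):
    (o1,d1),(o2,d2)=ray("top",a),ray("side",b)
    s=np.linalg.lstsq(np.c_[d1,-d2],o2-o1,rcond=None)[0]; p,q=o1+s[0]*d1,o2+s[1]*d2
    return (p+q)/2,np.linalg.norm(p-q)
E
python3 - <<'E'
from h import *
t=cv2.imread("pics/top0.png");s=cv2.imread("pics/side0.png")
f=lambda im,x0,y0,x1,y1,k:cv2.resize(im[y0:y1,x0:x1],None,fx=k,fy=k,interpolation=cv2.INTER_CUBIC)
cv2.imwrite("pics/tc.png",f(t,270,140,470,285,4)); cv2.imwrite("pics/sc.png",f(s,285,200,445,400,3))
for n,im in(("top",t),("side",s)):
    hsv=cv2.cvtColor(im,cv2.COLOR_BGR2HSV)
    box=(270,140,470,285) if n=="top" else (285,200,445,400)
    for c,(lo,hi) in dict(red=((0,150,90),(8,255,255)),red2=((172,150,90),(180,255,255)),yel=((20,140,120),(35,255,255)),blue=((100,140,80),(125,255,255)),green=((45,120,60),(85,255,255))).items():
        m=cv2.inRange(hsv,lo,hi); k,l,st,ce=cv2.connectedComponentsWithStats(m)
        for i in range(1,k):
            if st[i,4]>8 and box[0]<ce[i,0]<box[2] and box[1]<ce[i,1]<box[3]: print(n,c,st[i],ce[i].round(1))
E
```

```text
top red [373 225  10  10  84] [377.6 229.4]
top red [451 247   5   9  41] [452.9 251. ]
top red2 [431 180  15  15 167] [438.5 187. ]
top yel [355 223  10   9  74] [359.6 227.4]
top blue [353 238  11   9  87] [357.9 242.1]
top green [448 216   5   9  32] [450.3 220.1]
top green [369 255  11   9  88] [373.9 259. ]
side red [341 267  11   9  86] [345.9 271. ]
side red [328 354  12  15 119] [333.  360.7]
side red2 [420 306   9   1   9] [424. 306.]
side red2 [411 355  22  16 263] [421.7 362.8]
side yel [340 256  11   9  76] [345.1 259.6]
side blue [303 202  21  13 166] [313.4 208.1]
side blue [323 259  11   9  82] [327.9 263. ]
side green [306 273  10  10  84] [310.5 277.9]
side green [371 349  12  14 104] [376.5 355. ]
```

View pics/tc.png

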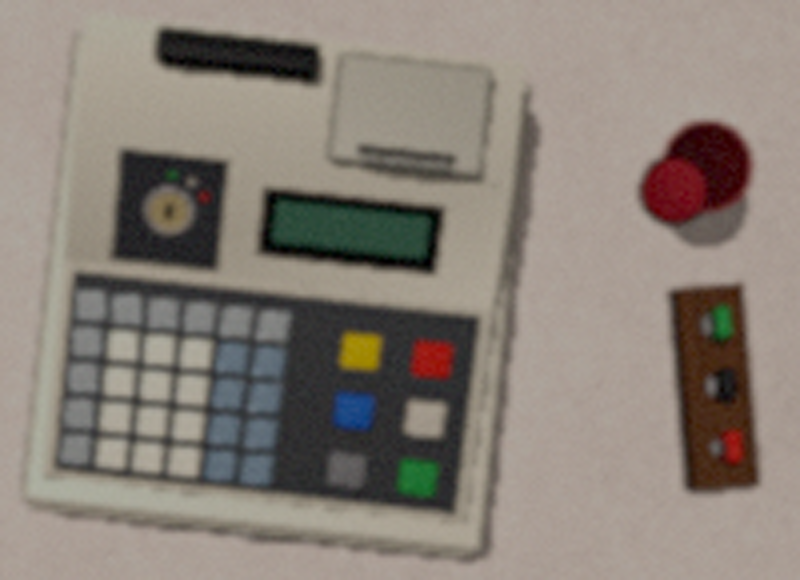

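View pics/sc.png

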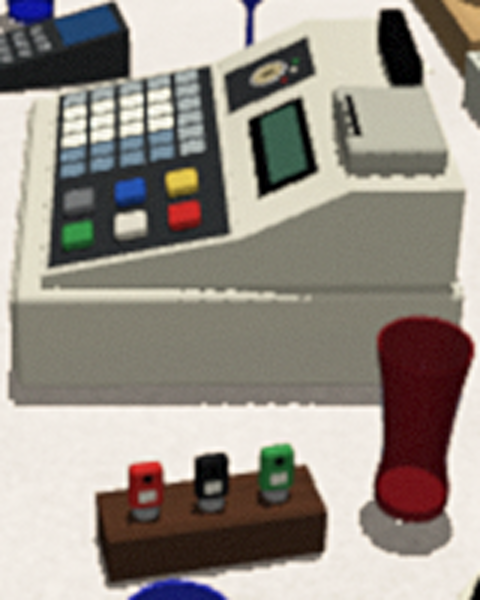

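```bash
python3 - <<'E'
from h import *
np.set_printoptions(precision=4,suppress=True)
P=dict(yellow=((359.6,227.4),(345.1,259.4)),blue=((357.9,242.1),(327.9,262.8)),green=((373.9,259.),(310.5,277.5)),red=((377.6,229.4),(345.9,270.8)),lock=((312.3,192.4),(374.3,224.7)),rkey=((452.9,251),(333,360)),gkey=((450.3,220.1),(376.5,354.5)))
for k,(a,b) in P.items(): print(k,*tri(a,b))
Q=lambda k,z:onz("top",P[k][0],z)
print("rk@.07",Q("rkey",.07),"gk",Q("gkey",.07))
# block top corners, till base/top corners from crop
for u in [(672,291),(742,287),(757,485),(688,490)]: print("blk",onz("top",(270+u[0]/4,140+u[1]/4),.036))
print("vase foot",onz("side",(422,364),0),"vase top",onz("side",(426,313),.135),"bowl",onz("top",(408,305),.053))
for u in [(25,497),(487,556),(78,15),(525,85)]: print("till",onz("top",(270+u[0]/4,140+u[1]/4),.09))
E
```

```text
yellow [ 0.5413 -0.0928  0.1312] 0.002239342566503011
blue [ 0.5007 -0.0886  0.1223] 0.0018599006969712967
green [ 0.4543 -0.1339  0.1129] 0.0026022254214713874
red [ 0.5359 -0.1429  0.1305] 0.002106837412155209
lock [0.6362 0.0381 0.152 ] 0.003264266646138223
rkey [ 0.4783 -0.3658  0.0631] 0.0013883686369445122
gkey [ 0.5677 -0.3588  0.0624] 0.0013166619215795006
rk@.07 [ 0.4774 -0.3643  0.07  ] gk [ 0.5664 -0.3572  0.07  ]
blk [ 0.5906 -0.3281  0.036 ]
blk [ 0.5938 -0.3796  0.036 ]
blk [ 0.4484 -0.3898  0.036 ]
blk [ 0.4445 -0.3392  0.036 ]
vase foot [ 0.6756 -0.3287  0.    ] vase top [ 0.6726 -0.3296  0.135 ] bowl [ 0.3212 -0.2371  0.053 ]
till [0.4374 0.1412 0.09  ]
till [ 0.3968 -0.1862  0.09  ]
till [0.7817 0.106  0.09  ]
till [ 0.7328 -0.2136  0.09  ]
```

>>> step_arm --steps '[[[0,0,0.15,6,-10,7.7,0],[0,0,0.2,22,-44,8,0],[0,0,0.397,22,-44,8,0],[0,0,0.397,22,-44,8,0],[0,0,0.397,22,-44,8,0],[0,0,0.397,22,-44,8,0],[0,0,0.397,22,-44,8,0],[0,0,0.397,22,-44,8,0],[0,0,0.397,22,-44,8,0],[0,0,0.397,22,-44,8,0],[0,0,0.397,22,-44,8,0],[0,0,0.397,27.8,-95.7,8,0],[0,0,0.397,27.8,-95.7,8,0],[0,0,0.397,27.8,-95.7,8,0],[0,0,0.397,27.8,-95.7,8,0],[0,0,0.397,27.8,-95.7,8,0],[0,0,0.397,27.8,-95.7,8,0],[0,0,0.397,27.8,-95.7,8,0],[0,0,0.397,27.8,-95.7,8,0],[0,0,0.397,27.8,-95.7,8,0]]]' --squeeze 25

```text
clock: 2.1
tool_pos: [0.4688, -0.2955, 0.3024]
eef_rot: [-0.119, 3.139, 0.001]
wrist_force: [1.0, 1.8, 0.5]
opening: 0.0875
```

>>> step_arm --steps '[[[0,0,0,0.7,-6.8,0,0],[0,0,0,0.7,-6.8,-4,0],[0,0,0,0.7,-6.8,-9,0],[0,0,0,0.7,-6.8,-14,0],[0,0,0,0.7,-6.8,-17,0],[0,0,0,0.7,-6.8,-17,0],[0,0,0,0.7,-6.8,-17,0]]]'

```text
clock: 2.8
tool_pos: [0.4757, -0.3624, 0.133]
eef_rot: [0.117, -3.139, -0.0]
wrist_force: [-0.3, 0.0, 0.4]
opening: 0.0881
```

```bash
python3 - <<'E'
from h import *
s=r.observe();print(s['tool_pos'],s['eef_rot'])
for n,b in(("top",(400,180,500,300)),("side",(280,300,440,420))):
    im=read_camera(n)[:,:,::-1]; c=im[b[1]:b[3],b[0]:b[2]]
    cv2.imwrite(f"pics/{n}1.png",c)
    print(n,proj(n,s['tool_pos']))
a=cv2.resize(cv2.imread("pics/top1.png"),None,fx=4,fy=4,interpolation=2);b=cv2.resize(cv2.imread("pics/side1.png"),(400,480*400//640),interpolation=2)
b=cv2.copyMakeBorder(b,0,480-b.shape[0],0,0,0);cv2.imwrite("pics/c1.png",np.hstack([a,b]))
E
```

```text
[ 0.47567413 -0.36236332  0.13296732] [ 1.16646578e-01 -3.13862195e+00 -2.63656682e-04]
top [456.94715254 251.00458297]
side [331.10756497 331.08717633]
```

View pics/c1.png

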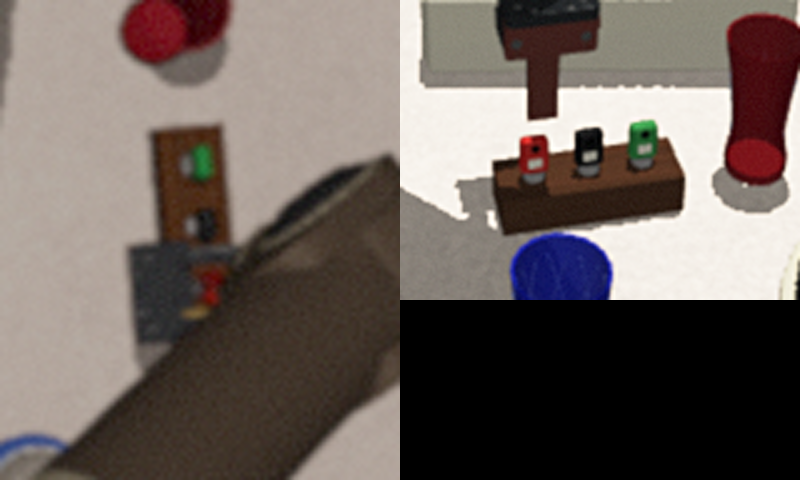

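```bash
python3 - <<'E'
from h import *
s=r.observe();M=R.from_rotvec(s['eef_rot']).as_matrix()
for d in(-.057,-.05,-.044,.05): print(d,proj("side",s['tool_pos']+M[:,1]*d))
for x in(.472,.475,.478,.481): print(x,proj("side",[x,-.3635,.06]),proj("top",[x,-.3635,.076]))
im=cv2.imread("pics/side0.png"); h=cv2.cvtColor(im,cv2.COLOR_BGR2HSV)
m=cv2.inRange(h,(0,150,90),(8,255,255))[345:376,322:346]
for y,row in enumerate(m): 
    if row.any(): print(y+345,322+np.flatnonzero(row).min(),322+np.flatnonzero(row).max())
E
```

```text
-0.057 [337.70468949 349.54559074]
-0.05 [336.92539572 347.11834585]
-0.044 [336.26492658 345.06120073]
0.05 [326.74385726 315.40618748]
0.472 [329.39483101 360.70938777] [453.07639568 252.82382607]
0.475 [330.88533665 360.59192371] [453.07136415 251.77662431]
0.478 [332.37514185 360.47451485] [453.06633335 250.72957436]
0.481 [333.8642471  360.35716114] [453.06130328 249.68267619]
354 334 337
355 329 338
356 328 338
357 328 338
358 328 338
359 328 338
360 328 338
361 328 338
362 328 338
363 328 339
364 328 339
365 328 339
366 328 338
367 328 338
368 328 337
```

>>> step_arm --steps '[[[0,0,0,0.2,-0.1,-3,0],[0,0,0,0.2,-0.1,-6,0],[0,0,0,0.2,-0.1,-8.0,0],[0,0,0,0.2,-0.1,-8.7,0],[0,0,0,0.2,-0.1,-8.7,0],[0,0,0,0.2,-0.1,-8.7,1],[0,0,0,0.2,-0.1,-8.7,1],[0,0,0,0.2,-0.1,-8.7,1],[0,0,0,0.2,-0.1,-8.7,1],[0,0,0,0.2,-0.1,-8.7,1],[0,0,0,0.2,-0.1,-8.7,1],[0,0,0,0.2,-0.1,-8.7,1]]]' --squeeze 25

```text
clock: 4.1
tool_pos: [0.4774, -0.3635, 0.0457]
eef_rot: [0.117, -3.139, -0.0]
wrist_force: [-0.6, -0.8, 0.1]
opening: 0.0352
```

>>> step_arm --steps '[[[0,0,0,0,0,0,1],[0,0,0,0,0,0,1],[0,0,0,0,0,0,1],[0,0,0,0,0,0,1],[0,0,0,0,0,0,1],[0,0,0,0,0,0,1]]]'

```text
clock: 4.7
tool_pos: [0.4774, -0.3635, 0.0456]
eef_rot: [0.117, -3.139, -0.0]
wrist_force: [0.3, 1.2, -0.3]
opening: 0.0117
```

```bash
cat >> h.py <<'E'
YAW=-.105; PZ=.0096
def Rt(yaw,tilt): return R.from_euler('z',yaw)*R.from_euler('y',-tilt)*R.from_matrix(np.diag([-1,1,-1.]))
LZ=(R.from_euler('z',YAW)).apply([-np.sin(np.radians(27)),0,np.cos(np.radians(27))])
E
python3 - <<'E'
from h import *
s=r.observe()
T=Rt(YAW,np.radians(27)); d=T*R.from_rotvec(s['eef_rot']).inv(); print("turn",d.as_rotvec().round(4), "LZ",LZ)
p=np.array([.6362,.0381,.152])
for h in(.03,.06): print(h,p+LZ*(PZ+.022+h),(p+LZ*(PZ+.022+h)-s['tool_pos'])*100)
E
```

```text
turn [-0.0074 -0.4719 -0.1759] LZ [-0.45149018  0.04758146  0.89100652]
0.03 [0.60838821 0.04103102 0.206886  ] [13.09930774 40.44909061 16.12675894]
0.06 [0.5948435  0.04245846 0.2336162 ] [11.74483722 40.59183499 18.79977851]
```

>>> step_arm --steps '[[[0,0,0,0,0,1,1],[0,0,0,0,0,2,1],[0,0,0,0,0,3,1],[0,0,0,0,0,5,1],[0,0,0,0,0,9,1],[0,0,0,0,0,14,1],[0,0,0,0,0,19,1],[0,0,0,0,0,24,1],[0,0,0,0,0,24,1]]]'

```text
clock: 5.6
tool_pos: [0.4791, -0.3661, 0.2937]
eef_rot: [-0.115, 3.129, -0.009]
wrist_force: [0.7, -1.1, -1.0]
opening: 0.0119
```

>>> step_arm --steps '[[[0,-0.1,0,2,5,2,1],[0,-0.2,-0.1,3,10,2,1],[-0.0074,-0.4719,-0.1759,5,15,2,1],[-0.0074,-0.4719,-0.1759,7,20,2,1],[-0.0074,-0.4719,-0.1759,9,25,1,1],[-0.0074,-0.4719,-0.1759,10,30,0,1],[-0.0074,-0.4719,-0.1759,11.7,34.5,-2,1],[-0.0074,-0.4719,-0.1759,11.7,38,-4,1],[-0.0074,-0.4719,-0.1759,11.7,40.6,-5.2,1],[-0.0074,-0.4719,-0.1759,11.7,40.6,-5.2,1],[-0.0074,-0.4719,-0.1759,11.7,40.6,-5.2,1],[-0.0074,-0.4719,-0.1759,11.7,40.6,-5.2,1],[-0.0074,-0.4719,-0.1759,11.7,40.6,-5.2,1]]]'

```text
clock: 6.9
tool_pos: [0.5947, 0.0408, 0.2345]
eef_rot: [0.144, 2.666, -0.034]
wrist_force: [-0.0, 0.1, -0.4]
opening: 0.0116
```

```bash
python3 - <<'E'
from h import *
s=r.observe();M=R.from_rotvec(s['eef_rot']).as_matrix();print(s['tool_pos'],s['wrist_force'],"turn left",(Rt(YAW,np.radians(27))*R.from_matrix(M).inv()).as_rotvec().round(4))
tip=s['tool_pos']-LZ*.0316; print("tip",tip)
out=[]
for n,b in(("top",(280,150,380,250)),("side",(335,165,435,265))):
    im=read_camera(n)[:,:,::-1]; cv2.imwrite(f"pics/{n}2.png",im)
    c=cv2.resize(im[b[1]:b[3],b[0]:b[2]],None,fx=4,fy=4,interpolation=2)
    for p in(tip,s['tool_pos']-LZ*PZ): 
        u=proj(n,p); print(n,u)
    out.append(c)
cv2.imwrite("pics/c2.png",np.hstack(out))
E
```

```text
[0.59466949 0.04076872 0.23450977] [-0.01206656  0.06663449 -0.42423072] turn left [-0.0004  0.0012  0.0027]
tip [0.60893658 0.03926515 0.20635396]
top [311.36092946 199.4568219 ]
top [310.72652516 202.38663566]
side [363.80173381 206.08722645]
side [360.06155915 199.07227784]
```

View pics/c2.png

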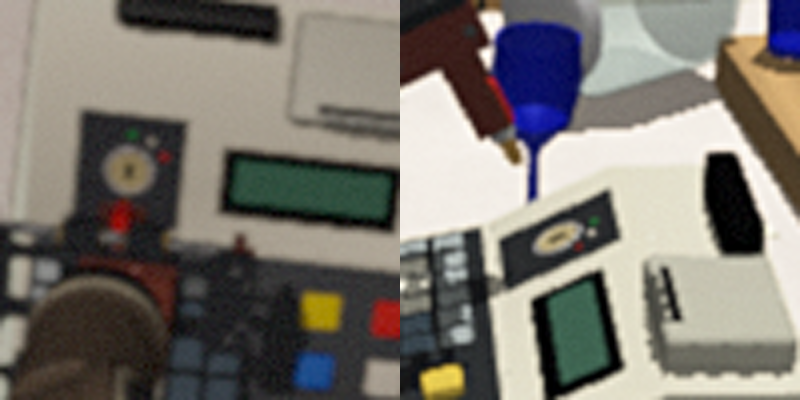

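```bash
python3 - <<'E'
from h import *
res={}
for n,b in(("top",(303,183,322,201)),("side",(364,215,385,234))):
  for f in(0,2):
    im=cv2.imread(f"pics/{n}{f}.png").astype(int); c=im[b[1]:b[3],b[0]:b[2]]
    g=(c[:,:,2]>90)&(c[:,:,2]-c[:,:,0]>15)
    k,l,st,ce=cv2.connectedComponentsWithStats(g.astype(np.uint8)); i=1+st[1:,4].argmax()
    m=(l==i).astype(np.uint8); cn=max(cv2.findContours(m,0,1)[0],key=len); e=cv2.fitEllipse(cv2.convexHull(cn))
    print(n,f,st[i],ce[i]+b[:2],np.array(e[0])+b[:2],e[1]); res[n]=np.array(e[0])+b[:2]
p,d=tri(res['top'],res['side']); print(p,d, onz("top",res['top'],.1525),onz("side",res['side'],.1525))
for x in(.632,.636,.640):print(proj("top",[x,.038,.1525]),proj("side",[x,.038,.1525]))
E
```

```text
top 0 [ 4  5 11 10 87] [311.91954023 192.52873563] [311.88926411 192.50095272] (10.035473823547363, 10.923645973205566)
top 2 [ 4  5 11 11 94] [311.87234043 192.64893617] [311.89406776 192.55616379] (10.7194185256958, 11.021794319152832)
side 0 [ 0  0 17  8 67] [369.59701493 217.31343284] [401.40819168 197.0178833 ] (10.831236839294434, 98.89671325683594)
side 2 [ 0  0 17  8 65] [369.75384615 217.36923077] [366.31224918 218.46379995] (4.982516765594482, 36.25875473022461)
[0.62423312 0.03993835 0.17088779] 0.01507425058417215 [0.63406191 0.03947887 0.1525    ] [0.62369522 0.07587831 0.1525    ]
[312.42942163 193.30672083] [372.09432323 224.6919344 ]
[312.43660901 191.85518986] [373.6157893  224.60407008]
[312.44379494 190.40395177] [375.13652058 224.51624819]
```

```bash
python3 - <<'E'
from h import *
s=r.observe()
im=cv2.imread("pics/side2.png").astype(int); b=(365,217,384,233); c=im[b[1]:b[3],b[0]:b[2]]
g=((c[:,:,2]>90)&(c[:,:,2]-c[:,:,0]>10)).astype(np.uint8); k,l,st,ce=cv2.connectedComponentsWithStats(g)
for i in range(1,k): print(st[i],ce[i]+b[:2])
print(g)
im=cv2.imread("pics/top2.png"); h=cv2.cvtColor(im,cv2.COLOR_BGR2HSV); m=cv2.inRange(h,(0,130,80),(8,255,255))[195:215,300:322]
ys,xs=np.nonzero(m); print("red top",xs.mean()+300,ys.mean()+195,xs.min()+300,xs.max()+300,ys.min()+195,ys.max()+195)
X=np.array([np.cos(YAW)*np.cos(.471),np.sin(YAW)*np.cos(.471),np.sin(.471)])
for k in(-.012,0,.012):
  for z in(.006,.040): print("head",k,z,proj("top",s['tool_pos']+LZ*(z-PZ)+X*k))
E
```

```text
[ 0  0 12  6 37] [368.67567568 218.48648649]
[ 4  3 11  9 61] [373.7704918  224.01639344]
[17  5  2  2  4] [382.5 222.5]
[ 8 11 11  5 34] [379.38235294 230.64705882]
[[1 1 1 1 1 1 1 1 1 1 1 1 0 0 0 0 0 0 0]
 [1 1 1 1 1 1 1 1 1 0 0 0 0 0 0 0 0 0 0]
 [1 1 1 1 1 1 1 0 0 0 0 0 0 0 0 0 0 0 0]
 [1 1 1 1 1 0 0 0 0 0 0 0 1 0 0 0 0 0 0]
 [1 1 1 0 0 0 0 0 1 1 1 1 1 1 0 0 0 0 0]
 [1 0 0 0 0 0 1 1 1 1 1 1 1 1 1 0 0 1 1]
 [0 0 0 0 0 1 1 1 1 1 1 1 1 1 0 0 0 1 1]
 [0 0 0 0 1 1 1 1 1 1 1 1 1 1 0 0 0 0 0]
 [0 0 0 0 1 1 1 1 1 1 1 1 1 1 0 0 0 0 0]
 [0 0 0 0 1 1 1 1 1 1 1 1 0 0 1 0 0 0 0]
 [0 0 0 0 1 1 1 1 1 1 0 0 0 0 0 0 0 0 0]
 [0 0 0 0 0 0 1 0 0 0 0 0 0 0 0 0 0 1 1]
 [0 0 0 0 0 0 0 0 0 0 0 0 0 0 1 1 1 1 1]
 [0 0 0 0 0 0 0 0 0 0 0 0 1 1 1 1 1 1 1]
 [0 0 0 0 0 0 0 0 0 0 1 1 1 1 1 1 1 1 1]
 [0 0 0 0 0 0 0 0 1 1 1 1 1 1 1 1 1 1 1]]
red top 309.78125 203.84375 307 312 200 207
head -0.012 0.006 [310.02239415 207.47260222]
head -0.012 0.04 [308.99492548 212.25468136]
head 0 0.006 [310.40796072 203.20419494]
head 0 0.04 [309.38493618 207.91550672]
head 0.012 0.006 [310.79600809 198.90832396]
head 0.012 0.04 [309.77750725 203.54784598]
```

```bash
python3 - <<'E'
from h import *
for a in((311.9,192.55),(312.2,192.3)):
  for b in((373.8,224.0),(374.3,224.4)): print(a,b,*tri(a,b))
s=r.observe()
p=np.array([.636,.039,.152])
T=p+LZ*(PZ+.022+.004); print(T,(T-s['tool_pos'])*100, -LZ)
E
```

```text
(311.9, 192.55) (373.8, 224.0) [0.63530522 0.03923599 0.15353364] 0.0027204049951154614
(311.9, 192.55) (374.3, 224.4) [0.63605356 0.03918341 0.15228759] 0.003909718297294284
(312.2, 192.3) (373.8, 224.0) [0.63554628 0.03846357 0.15394755] 0.001919628665531292
(312.2, 192.3) (374.3, 224.4) [0.63629457 0.03841098 0.15270167] 0.00310760389711705
[0.61992695 0.0406939  0.18371983] [ 2.52626128 -0.04501598 -5.06901115] [ 0.45149018 -0.04758146 -0.89100652]
```

>>> step_arm --steps '[[[0,0,0,1,0,-2,1],[0,0,0,2,0,-4,1],[0,0,0,2.5,-0.1,-5.0,1],[0,0,0,2.5,-0.1,-5.0,1],[0,0,0,2.7,-0.1,-5.4,1],[0,0,0,2.9,-0.1,-5.8,1],[0,0,0,2.95,-0.15,-5.9,1],[0,0,0,2.95,-0.15,-5.9,1]]]'

```text
clock: 7.8
tool_pos: [0.624, 0.0409, 0.1749]
eef_rot: [0.14, 2.667, -0.034]
wrist_force: [0.6, 0.0, -0.3]
opening: 0.0118
```

```bash
cat >> h.py <<'E'
def st(p=(.6358,.0388,.153)):
    s=r.observe(); M=R.from_rotvec(s['eef_rot'])
    L=np.c_[R.from_euler('z',YAW).apply([np.cos(.4712),0,np.sin(.4712)]),R.from_euler('z',YAW).apply([0,1,0]),LZ]
    print("t",s['clock'],"key in lock frame mm",((s['tool_pos']-LZ*PZ-p)@L*1000).round(1),"F lock",(s['wrist_force']@L).round(1),"tq",(s['ft_torque']@L).round(3),"turnleft(lock)",((Rt(YAW,.4712)*M.inv()).as_rotvec()@L).round(3),"open",s['opening'])
    return s
E
python3 - <<'E'
from h import *
s=st(); tip=s['tool_pos']-LZ*.0316
b=(335,185,415,245); im=read_camera("side")[:,:,::-1]; cv2.imwrite("pics/side3.png",im); print(proj("side",tip))
cv2.imwrite("pics/c3.png",cv2.resize(im[b[1]:b[3],b[0]:b[2]],None,fx=8,fy=8,interpolation=2))
E
```

```text
t 7.8 key in lock frame mm [-0.7  0.9 15.3] F lock [ 0.4  0.1 -0.6] tq [-0.181  0.412 -0.032] turnleft(lock) [0. 0. 0.] open 0.011823875394629278
[374.28272065 226.29199136]
```

View pics/c3.png

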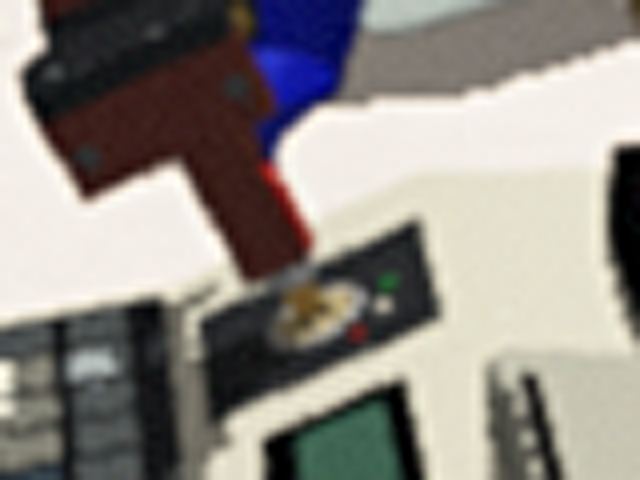

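>>> step_arm --steps '[[[0,0,0,0.09,-0.05,0.04,1],[0,0,0,0.14,-0.06,-0.05,1],[0,0,0,0.19,-0.07,-0.14,1],[0,0,0,0.24,-0.08,-0.24,1],[0,0,0,0.32,-0.09,-0.4,1],[0,0,0,0.32,-0.09,-0.4,1]]]'

```text
clock: 8.45
tool_pos: [0.6272, 0.0401, 0.1704]
eef_rot: [0.14, 2.667, -0.034]
wrist_force: [-0.5, 1.3, -0.8]
opening: 0.0122
```

```bash
python3 -c "
from h import *
st()"
```

```text
t 8.45 key in lock frame mm [0.1 0.4 9.8] F lock [-1.   1.3 -0.4] tq [0.066 0.633 0.014] turnleft(lock) [ 0. -0. -0.] open 0.012217059669860968
```

>>> step_arm --steps '[[[0,0,0,0.09,0.01,-0.18,1],[0,0,0,0.18,0,-0.36,1],[0,0,0,0.27,0,-0.53,1],[0,0,0,0.36,-0.01,-0.71,1],[0,0,0,0.36,-0.01,-0.71,1]]]'

```text
clock: 8.95
tool_pos: [0.6308, 0.04, 0.1632]
eef_rot: [0.14, 2.667, -0.034]
wrist_force: [-0.5, -0.4, -1.2]
opening: 0.0119
```

```bash
python3 -c "
from h import *
st()"
```

```text
t 8.95 key in lock frame mm [0.1 0.6 1.8] F lock [-0.9 -0.5 -0.9] tq [-0.013  0.663 -0.059] turnleft(lock) [ 0. -0. -0.] open 0.0119383996704612
```

Going well; now push until the collar meets the face.

>>> step_arm --steps '[[[0,0,0,0.05,0,-0.09,1],[0,0,0,0.09,-0.01,-0.18,1],[0,0,0,0.11,-0.01,-0.22,1],[0,0,0,0.11,-0.01,-0.22,1],[0,0,0,0.11,-0.01,-0.22,1]]]'

```text
clock: 9.45
tool_pos: [0.6315, 0.0399, 0.1619]
eef_rot: [0.14, 2.667, -0.033]
wrist_force: [-7.8, -0.0, 8.8]
opening: 0.012
```

```bash
python3 -c "
from h import *
st()"
```

```text
t 9.45 key in lock frame mm [0.1 0.7 0.3] F lock [-2.9 -0.8 11.4] tq [-0.054  1.289 -0.007] turnleft(lock) [-0.  0.  0.] open 0.01203787315722169
```

>>> step_arm --steps '[[[0.0587,-0.0062,-0.1158,-0.02,0,0.04,1],[0.1174,-0.0124,-0.2316,-0.02,0,0.04,1],[0.1761,-0.0186,-0.3474,-0.02,0,0.04,1],[0.2348,-0.0248,-0.4632,-0.02,0,0.04,1],[0.2935,-0.031,-0.579,-0.02,0,0.04,1],[0.3522,-0.0372,-0.6948,-0.02,0,0.04,1],[0.4109,-0.0434,-0.8106,-0.02,0,0.04,1],[0.4696,-0.0496,-0.9264,-0.02,0,0.04,1],[0.5,-0.0527,-0.987,-0.02,0,0.04,1],[0.5,-0.0527,-0.987,-0.02,0,0.04,1]]]'

```text
clock: 10.45
tool_pos: [0.6323, 0.0408, 0.1624]
eef_rot: [1.545, 2.227, 0.315]
wrist_force: [-2.1, 0.6, 3.6]
opening: 0.0121
```

```bash
python3 -c "
from h import *
print(st()['q'])"
```

```text
t 10.45 key in lock frame mm [0.9 1.6 0.4] F lock [-0.2  0.3  4.2] tq [0.43  0.494 0.091] turnleft(lock) [-1.000e-03  1.000e-03  1.108e+00] open 0.012133748939045327
[-0.75280861  0.31482049  0.64235019  2.09592097 -0.18219698  0.33668254
  0.33821609]
```

>>> step_arm --steps '[[[0.0316,-0.0033,-0.0624,0,0,0,1],[0.0632,-0.0067,-0.1247,0,0,0,1],[0.0632,-0.0067,-0.1247,0,0,0,1],[0.0632,-0.0067,-0.1247,0,0,0,1]]]'

```text
clock: 10.85
tool_pos: [0.6324, 0.0408, 0.1625]
eef_rot: [1.699, 2.126, 0.355]
wrist_force: [-0.5, 3.3, 5.5]
opening: 0.0121
```

```bash
python3 -c "
from h import *
print(st()['q'])"
```

```text
t 10.85 key in lock frame mm [1.1 1.6 0.4] F lock [1.7 3.2 5.3] tq [0.927 0.203 0.057] turnleft(lock) [-2.000e-03  1.000e-03  1.244e+00] open 0.01207063092102198
[-0.77947077  0.3209563   0.677099    2.09715237 -0.22480695  0.33808873
  0.24300232]
```

>>> step_arm --steps '[[[0.0226,-0.0024,-0.0446,0,0,0,1],[0.0452,-0.0048,-0.0892,0,0,0,1],[0.0452,-0.0048,-0.0892,0,0,0,1],[0.0452,-0.0048,-0.0892,0,0,0,1]]]'

```text
clock: 11.25
tool_pos: [0.6326, 0.0407, 0.1626]
eef_rot: [1.81, 2.045, 0.384]
wrist_force: [1.0, 5.2, 5.6]
opening: 0.0117
```

```bash
python3 -c "
from h import *
for i in range(4): st(); read_camera('top')"
```

```text
t 11.25 key in lock frame mm [1.4 1.6 0.4] F lock [2.9 5.3 4.8] tq [ 1.212 -0.264  0.258] turnleft(lock) [-2.000e-03  1.000e-03  1.344e+00] open 0.011652931660542732
t 11.3 key in lock frame mm [1.4 1.6 0.4] F lock [2.3 4.8 4.1] tq [ 1.226 -0.266  0.292] turnleft(lock) [-2.000e-03  1.000e-03  1.345e+00] open 0.011931087844479363
t 11.35 key in lock frame mm [1.3 1.6 0.4] F lock [3.3 5.4 4.7] tq [ 1.224 -0.273  0.312] turnleft(lock) [-2.000e-03  1.000e-03  1.345e+00] open 0.011980583568154133
t 11.4 key in lock frame mm [1.4 1.6 0.4] F lock [2.4 5.7 4.1] tq [ 1.214 -0.27   0.217] turnleft(lock) [-2.000e-03  1.000e-03  1.345e+00] open 0.011655536697167856
```

>>> step_arm --steps '[[[-0.036,0.004,0.071,0,0,0,1],[-0.036,0.004,0.071,0,0,0,1],[-0.036,0.004,0.071,0,0,0,0.7],[-0.036,0.004,0.071,0,0,0,0.7],[-0.036,0.004,0.071,0,0,0,0.7],[-0.036,0.004,0.071,0,0,0,0.7],[-0.036,0.004,0.071,0,0,0,0.7]]]'

```text
clock: 12.15
tool_pos: [0.6314, 0.0395, 0.1615]
eef_rot: [1.728, 2.108, 0.358]
wrist_force: [-0.9, -0.1, 0.3]
opening: 0.0263
```

```bash
python3 -c "
from h import *
print(st()['tool_pos'])"
```

```text
t 12.15 key in lock frame mm [-0.1  0.3 -0. ] F lock [-0.6 -0.2  0.6] tq [-0.023  0.518  0.006] turnleft(lock) [ 1.000e-03 -0.000e+00  1.268e+00] open 0.026281920700934942
[0.63138311 0.03952003 0.16147356]
```

```bash
cat >> h.py <<'E'
N=R.from_euler('z',YAW).apply([-np.sin(np.radians(12)),0,np.cos(np.radians(12))])
B=dict(yellow=np.array([.5413,-.0928,.1315]),blue=np.array([.5007,-.0886,.1227]),green=np.array([.4543,-.1339,.1132]))
E
python3 - <<'E'
from h import *
s=r.observe(); c=s['tool_pos']+LZ*.06
print(LZ*6,N,((B['yellow']+N*.02)-s['tool_pos'])*100,(Rt(YAW,np.radians(12))*R.from_rotvec(s['eef_rot']).inv()).as_rotvec())
for k in B: print(k,B[k]+N*.02)
E
```

```text
[-2.70894105  0.28548875  5.34603915] [-0.20676663  0.02179064  0.9781476 ] [ -9.42184379 -13.18842219  -1.04106094] [-0.39722755  0.26859415  1.19881761]
yellow [ 0.53716467 -0.09236419  0.15106295]
blue [ 0.49656467 -0.08816419  0.14226295]
green [ 0.45016467 -0.13346419  0.13276295]
```

>>> step_arm --steps '[[[0,0,0,-0.45,0.05,0.9,0.7],[0,0,0,-0.9,0.1,1.8,0.7],[0,0,0,-1.8,0.2,3.6,0.7],[0,0,0,-2.7,0.29,5.35,0.7],[0,0,0,-2.7,0.29,5.35,0.7]]]'

```text
clock: 12.65
tool_pos: [0.6049, 0.0431, 0.2169]
eef_rot: [1.727, 2.107, 0.362]
wrist_force: [1.2, -0.3, 0.7]
opening: 0.0265
```

>>> step_arm --steps '[[[-0.044,0.03,0.133,-2,-3,2,1],[-0.088,0.06,0.266,-4,-6,2,1],[-0.132,0.09,0.4,-6.7,-9,2,1],[-0.176,0.12,0.533,-6.7,-12,2,1],[-0.22,0.15,0.666,-6.7,-13.5,1,1],[-0.265,0.179,0.8,-6.7,-13.5,0,1],[-0.309,0.209,0.93,-6.7,-13.5,-1,1],[-0.353,0.239,1.066,-6.7,-13.5,-2,1],[-0.397,0.269,1.199,-6.7,-13.5,-4,1],[-0.397,0.269,1.199,-6.7,-13.5,-6.0,1],[-0.397,0.269,1.199,-6.7,-13.5,-6.4,1],[-0.397,0.269,1.199,-6.7,-13.5,-6.4,1]]]'

```text
clock: 13.85
tool_pos: [0.5371, -0.0926, 0.1503]
eef_rot: [0.158, 2.931, -0.016]
wrist_force: [0.1, 0.5, 0.6]
opening: 0.0007
```

```bash
python3 - <<'E'
from h import *
s=r.observe(); print(s['tool_pos'],s['opening'],s['wrist_force']); print((Rt(YAW,np.radians(12))*R.from_rotvec(s['eef_rot']).inv()).as_rotvec(),((B['yellow'])-s['tool_pos'])*100)
o=[]
for n,b in(("side",(300,195,400,295)),("top",(290,165,390,265))):
    im=read_camera(n)[:,:,::-1]; o.append(cv2.resize(im[b[1]:b[3],b[0]:b[2]],None,fx=4,fy=4,interpolation=2))
    print(n,proj(n,s['tool_pos']))
cv2.imwrite("pics/c4.png",np.hstack(o))
E
```

```text
[ 0.53706592 -0.09258674  0.15030307] 0.000694025330452994 [0.13918338 0.47692565 0.56665842]
[-0.00078539 -0.00248239  0.00235773] [ 0.42340814 -0.02132622 -1.88030721]
side [342.91986732 252.54837925]
top [359.91299555 228.08299822]
```

View pics/c4.png

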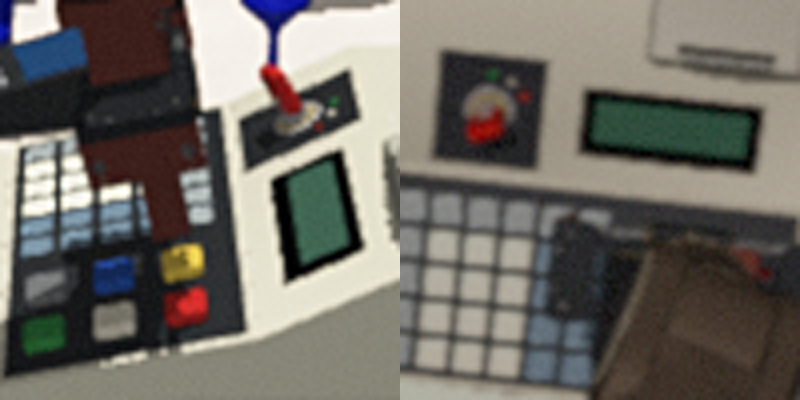

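>>> step_arm --steps '[[[0,0,0,0.15,-0.02,-0.7,1],[0,0,0,0.3,-0.03,-1.4,1],[0,0,0,0.39,-0.04,-1.86,1],[0,0,0,0.45,-0.05,-2.1,1],[0,0,0,0.5,-0.05,-2.35,1],[0,0,0,0.5,-0.05,-2.35,1]]]'

```text
clock: 14.55
tool_pos: [0.5426, -0.0924, 0.1285]
eef_rot: [0.154, 2.929, -0.013]
wrist_force: [-7.8, 1.7, 15.7]
opening: 0.0003
```

>>> step_arm --steps '[[[0,0,0,-0.26,0.03,1.2,1],[0,0,0,-0.52,0.05,2.45,1],[0,0,0,-0.52,0.05,2.45,1],[0,0,0,-2.5,0.25,2.3,1],[0,0,0,-4.58,0.47,1.57,1],[0,0,0,-4.58,0.47,1.57,1],[0,0,0,-4.42,0.46,0.8,1],[0,0,0,-4.26,0.44,0.05,1],[0,0,0,-4.18,0.43,-0.3,1],[0,0,0,-4.12,0.43,-0.6,1],[0,0,0,-4.06,0.42,-0.85,1],[0,0,0,-4.06,0.42,-0.85,1]]]'

```text
clock: 15.75
tool_pos: [0.5025, -0.0885, 0.1199]
eef_rot: [0.154, 2.929, -0.014]
wrist_force: [-7.8, 2.4, 16.7]
opening: 0.0002
```

>>> step_arm --steps '[[[0,0,0,-0.26,0.03,1.2,1],[0,0,0,-0.52,0.05,2.45,1],[0,0,0,-0.52,0.05,2.45,1],[0,0,0,-2.5,-2.2,2.3,1],[0,0,0,-5.16,-4.48,1.52,1],[0,0,0,-5.16,-4.48,1.52,1],[0,0,0,-5.16,-4.48,1.52,1],[0,0,0,-5.0,-4.5,0.75,1],[0,0,0,-4.84,-4.51,0,1],[0,0,0,-4.76,-4.52,-0.35,1],[0,0,0,-4.7,-4.53,-0.65,1],[0,0,0,-4.64,-4.53,-0.92,1],[0,0,0,-4.64,-4.53,-0.92,1]]]'

```text
clock: 17.05
tool_pos: [0.4563, -0.1331, 0.111]
eef_rot: [0.153, 2.929, -0.012]
wrist_force: [-8.2, 5.2, 23.6]
opening: 0.0007
```

>>> step_arm --steps '[[[0,0,0,-0.26,0.03,1.2,1],[0,0,0,-0.52,0.05,2.45,1],[0,0,0,0,1,5,0.8],[0,0,0,2,5,9,0.7],[0,0,0,4,8,10,0.7],[0,0,0,6,11,10,0.7],[0,0,0,8,14,10,0.7],[0,0,0,8,14,10,0.7],[0,0,0,8,14,10,0.7]]]'

```text
clock: 17.95
tool_pos: [0.5356, 0.0066, 0.2097]
eef_rot: [0.151, 2.93, -0.017]
wrist_force: [0.5, -0.2, -0.1]
opening: 0.0263
```

```bash
python3 - <<'E'
from h import *
s=r.observe(); print(s['tool_pos'],s['eef_rot'],s['opening'],s['wrist_force'])
T=R.from_rotvec([1.728,2.108,.358]); q=np.array([.6314,.0395,.1615])
print((T*R.from_rotvec(s['eef_rot']).inv()).as_rotvec(), [(q+LZ*h-s['tool_pos'])*100 for h in(.06,0.002)])
im=read_camera("top")[:,:,::-1]; b=(300,180,325,205)
cv2.imwrite("pics/top5.png",im)
h=cv2.cvtColor(np.ascontiguousarray(im),cv2.COLOR_BGR2HSV); m=cv2.inRange(h,(0,130,80),(8,255,255))[180:212,300:330]
k,l,stt,ce=cv2.connectedComponentsWithStats(m); print(stt[1:],ce[1:]+[300,180])
E
```

```text
[0.53562306 0.00657039 0.20969562] [ 0.1511711   2.92993982 -0.01672647] 0.026261639775120877 [ 0.47612742 -0.21845571 -0.1048179 ]
[ 0.39720667 -0.26988284 -1.20089029] [array([6.86875323, 3.57845005, 0.52647728]), array([ 9.48739625,  3.30247759, -4.64136056])]
[[20  8  2  2  4]
 [ 7 12  9  9 49]] [[320.5        188.5       ]
 [310.95918367 196.26530612]]
```

>>> step_arm --steps '[[[0.044,-0.03,-0.133,0,1,2,0.7],[0.088,-0.06,-0.267,1,2,3,0.7],[0.132,-0.09,-0.4,2,3,3,0.7],[0.176,-0.12,-0.533,3,3.58,3,0.7],[0.22,-0.15,-0.667,4,3.58,3,0.7],[0.265,-0.18,-0.8,5,3.58,3,0.7],[0.309,-0.21,-0.934,6,3.58,3,0.7],[0.353,-0.24,-1.067,6.87,3.58,2,0.7],[0.397,-0.27,-1.201,6.87,3.58,0.53,0.7],[0.397,-0.27,-1.201,6.87,3.58,0.53,0.7],[0.397,-0.27,-1.201,6.87,3.58,0.53,0.7]]]'

```text
clock: 19.1
tool_pos: [0.6038, 0.0411, 0.2154]
eef_rot: [1.726, 2.109, 0.356]
wrist_force: [0.2, 0.5, 0.9]
opening: 0.0263
```

```bash
python3 - <<'E'
from h import *
s=st(); q=np.array([.6314,.0395,.1615])
print(s['tool_pos'],(R.from_rotvec([1.728,2.108,.358])*R.from_rotvec(s['eef_rot']).inv()).as_rotvec(),(q-s['tool_pos'])*100)
E
```

```text
t 19.1 key in lock frame mm [-0.2 -1.1 60.5] F lock [0.5 0.5 0.7] tq [-0.081  0.46   0.032] turnleft(lock) [0.002 0.    1.266] open 0.026299510430184678
[0.60381946 0.04111295 0.2153792 ] [ 0.0015562  -0.00046084 -0.001024  ] [ 2.75805404 -0.16129455 -5.38792011]
```

>>> step_arm --steps '[[[0,0,0,0.5,0.1,-1,0.7],[0,0,0,1.0,0.06,-2,0.7],[0,0,0,1.5,0,-3,0.7],[0,0,0,2.0,-0.06,-4,0.7],[0,0,0,2.5,-0.12,-4.9,0.7],[0,0,0,2.74,-0.15,-5.35,0.7],[0,0,0,2.74,-0.15,-5.35,0.7],[0,0,0,2.74,-0.15,-5.35,1],[0,0,0,2.74,-0.15,-5.35,1],[0,0,0,2.74,-0.15,-5.35,1],[0,0,0,2.74,-0.15,-5.35,1],[0,0,0,2.74,-0.15,-5.35,1],[0,0,0,2.74,-0.15,-5.35,1]]]' --squeeze 25

```text
clock: 20.4
tool_pos: [0.6323, 0.0406, 0.1626]
eef_rot: [1.729, 2.105, 0.36]
wrist_force: [-1.7, 0.1, 6.5]
opening: 0.0118
```

```bash
python3 -c "
from h import *
st()"
```

```text
t 20.4 key in lock frame mm [1.1 1.5 0.6] F lock [ 1.4 -0.1  6.6] tq [-0.223  0.077  0.103] turnleft(lock) [-0.     0.002  1.27 ] open 0.011756527388668805
```

>>> step_arm --steps '[[[-0.0587,0.0062,0.1158,0,0,0,1],[-0.1174,0.0124,0.2316,0,0,0,1],[-0.1761,0.0186,0.3474,0,0,0,1],[-0.2348,0.0248,0.4632,0,0,0,1],[-0.2935,0.031,0.579,0,0,0,1],[-0.3522,0.0372,0.6948,0,0,0,1],[-0.4109,0.0434,0.8106,0,0,0,1],[-0.4696,0.0496,0.9264,0,0,0,1],[-0.5283,0.0558,1.0422,0,0,0,1],[-0.587,0.062,1.158,0,0,0,1],[-0.623,0.066,1.23,0,0,0,1],[-0.623,0.066,1.23,0,0,0,1],[-0.623,0.066,1.23,0,0,0,1]]]'

```text
clock: 21.7
tool_pos: [0.6312, 0.0394, 0.1619]
eef_rot: [-0.006, 2.672, -0.07]
wrist_force: [-4.5, -2.8, 7.0]
opening: 0.0118
```

```bash
python3 -c "
from h import *
st()"
```

```text
t 21.7 key in lock frame mm [-0.1  0.1  0.5] F lock [-0.6 -3.3  8.1] tq [-0.787  0.557  0.039] turnleft(lock) [ 0.001 -0.    -0.11 ] open 0.011780956861684089
```

>>> step_arm --steps '[[[-0.027,0.0029,0.0535,0,0,0,1],[-0.054,0.0057,0.107,0,0,0,1],[-0.054,0.0057,0.107,0,0,0,1],[-0.054,0.0057,0.107,0,0,0,1]]]'

```text
clock: 22.1
tool_pos: [0.6313, 0.0392, 0.162]
eef_rot: [-0.166, 2.67, -0.108]
wrist_force: [-3.5, -2.6, 5.8]
opening: 0.0118
```

```bash
python3 -c "
from h import *
st();read_camera('top');st()"
```

```text
t 22.1 key in lock frame mm [ 0.1 -0.1  0.5] F lock [-0.2 -2.9  6.6] tq [-0.915  0.482 -0.138] turnleft(lock) [ 0.001  0.    -0.229] open 0.011761148474686173
t 22.15 key in lock frame mm [ 0.1 -0.1  0.5] F lock [-0.3 -4.4  7.1] tq [-0.881  0.462 -0.117] turnleft(lock) [ 0.001  0.    -0.229] open 0.011830660710624432
```

>>> step_arm --steps '[[[-0.018,0.002,0.036,0,0,0,1],[-0.036,0.004,0.071,0,0,0,1],[-0.036,0.004,0.071,0,0,0,1],[-0.036,0.004,0.071,0,0,0,1]]]'

```text
clock: 22.55
tool_pos: [0.6314, 0.0391, 0.162]
eef_rot: [-0.271, 2.664, -0.133]
wrist_force: [-2.9, -4.3, 6.2]
opening: 0.0119
```

```bash
python3 -c "
from h import *
st();read_camera('top');st()"
```

```text
t 22.55 key in lock frame mm [ 0.1 -0.1  0.5] F lock [ 0.7 -4.6  6.6] tq [-0.907  0.359 -0.269] turnleft(lock) [ 0.001 -0.    -0.308] open 0.011918820459010673
t 22.6 key in lock frame mm [ 0.1 -0.1  0.5] F lock [ 0.2 -4.9  7.2] tq [-0.988  0.373 -0.247] turnleft(lock) [ 0.001 -0.    -0.308] open 0.012073502052927383
```

>>> step_arm --steps '[[[0.057,-0.006,-0.111,0,0,0,1],[0.113,-0.012,-0.223,0,0,0,1],[0.113,-0.012,-0.223,-0.05,0,0.09,1],[0.113,-0.012,-0.223,-0.14,0.01,0.27,1],[0.113,-0.012,-0.223,-0.27,0.03,0.53,1],[0.113,-0.012,-0.223,-0.36,0.04,0.71,1],[0.113,-0.012,-0.223,-0.36,0.04,0.71,1]]]'

```text
clock: 23.3
tool_pos: [0.6275, 0.0402, 0.1688]
eef_rot: [0.06, 2.671, -0.054]
wrist_force: [-2.3, -5.2, 1.2]
opening: 0.0121
```

```bash
python3 -c "
from h import *
st()"
```

```text
t 23.3 key in lock frame mm [-0.3  0.6  8.3] F lock [-1.  -5.5  1.9] tq [-1.399  0.546  0.041] turnleft(lock) [ 0.001 -0.    -0.06 ] open 0.012098187554499588
```

>>> step_arm --steps '[[[0,0,0,-0.05,-0.04,0.09,1],[0,0,0,-0.27,-0.01,0.53,1],[0,0,0,-0.5,0.01,0.98,1],[0,0,0,-0.72,0.03,1.42,1],[0,0,0,-1.2,0.1,2.4,1],[0,0,0,-2.3,0.2,4.6,1],[0,0,0,-2.3,0.2,8,1],[0,0,0,-2.3,0.2,11,1],[0,0,0,-2.3,0.2,11,1],[0,0,0,-2.3,0.2,11,1]]]'

```text
clock: 24.3
tool_pos: [0.6052, 0.0437, 0.2802]
eef_rot: [0.059, 2.668, -0.05]
wrist_force: [-0.3, 0.4, -1.9]
opening: 0.012
```

```bash
python3 - <<'E'
from h import *
s=st(); T=np.array([.4774,-.3635,.0456])
print(s['tool_pos'],(Rt(.075,0)*R.from_rotvec(s['eef_rot']).inv()).as_rotvec(),(T-s['tool_pos'])*100)
E
```

```text
t 24.3 key in lock frame mm [ 30.2   1.6 117.8] F lock [-1.2  0.4 -1.5] tq [-0.022  0.492  0.011] turnleft(lock) [-0.002  0.003 -0.06 ] open 0.012039341494847108
[0.60520675 0.04367591 0.28020662] [0.01927191 0.47384232 0.11728816] [-12.78067548 -40.71759118 -23.46066194]
```

>>> step_arm --steps '[[[0,0.1,0.02,-1,-4,2,1],[0.01,0.2,0.05,-2.5,-9,2,1],[0.019,0.35,0.08,-4,-14,2,1],[0.019,0.474,0.117,-6,-19,2,1],[0.019,0.474,0.117,-8,-24,2,1],[0.019,0.474,0.117,-10,-29,2,1],[0.019,0.474,0.117,-11.5,-34,2,1],[0.019,0.474,0.117,-12.8,-38,0,1],[0.019,0.474,0.117,-12.8,-40.7,-4,1],[0.019,0.474,0.117,-12.8,-40.7,-8,1],[0.019,0.474,0.117,-12.8,-40.7,-12,1],[0.019,0.474,0.117,-12.8,-40.7,-16,1],[0.019,0.474,0.117,-12.8,-40.7,-17.5,1],[0.019,0.474,0.117,-12.8,-40.7,-17.5,1],[0.019,0.474,0.117,-12.8,-40.7,-17.5,1],[0.019,0.474,0.117,-12.8,-40.7,-17.5,1]]]'

```text
clock: 25.9
tool_pos: [0.4782, -0.3649, 0.1059]
eef_rot: [-0.118, 3.139, -0.006]
wrist_force: [-0.2, 0.1, -0.4]
opening: 0.0121
```

```bash
python3 - <<'E'
from h import *
s=r.observe(); T=np.array([.4774,-.3635,.0456])
print(s['tool_pos'],(Rt(.075,0)*R.from_rotvec(s['eef_rot']).inv()).as_rotvec(),(T-s['tool_pos'])*100)
o=[]
for n,b in(("side",(300,310,400,410)),("top",(290,165,390,265))):
    im=read_camera(n)[:,:,::-1]; o.append(cv2.resize(im[b[1]:b[3],b[0]:b[2]],None,fx=4,fy=4,interpolation=2))
print(proj("side",s['tool_pos']-[0,0,.0316]),proj("side",T-[0,0,.0096]))
cv2.imwrite("pics/c5.png",np.hstack(o))
E
```

```text
[ 0.47821263 -0.36485031  0.10594904] [0.0039645  0.00066452 0.00013955] [-0.08126337  0.13503054 -6.03490372]
[332.56564568 355.34082486] [332.08103295 369.66466824]
```

View pics/c5.png

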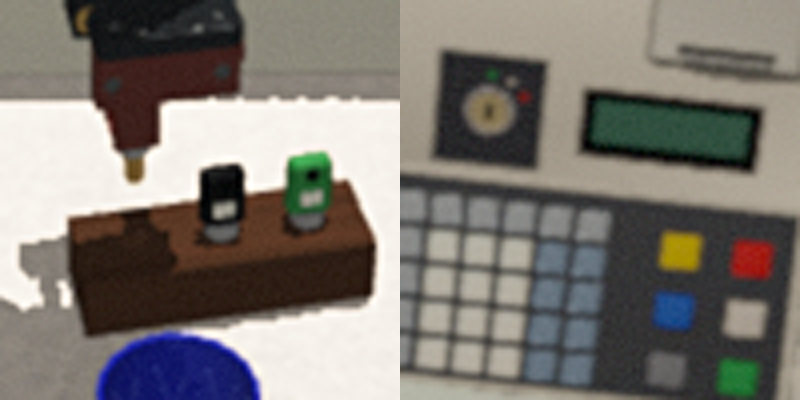

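>>> step_arm --steps '[[[0,0,0,-0.08,0.13,0,1],[0,0,0,-0.08,0.13,-1.5,1],[0,0,0,-0.08,0.13,-3,1],[0,0,0,-0.08,0.13,-3.8,1],[0,0,0,-0.08,0.13,-4.2,1],[0,0,0,-0.08,0.13,-4.6,1],[0,0,0,-0.08,0.13,-4.6,1]]]'

```text
clock: 26.7
tool_pos: [0.476, -0.3632, 0.0574]
eef_rot: [0.117, -3.137, 0.004]
wrist_force: [-0.6, -1.7, -1.4]
opening: 0.0116
```

>>> step_arm --steps '[[[0,0,0,0.08,-0.02,-0.4,1],[0,0,0,0.1,-0.02,-0.8,1],[0,0,0,0.1,-0.02,-1.1,1],[0,0,0,0.1,-0.02,-1.25,1],[0,0,0,0.1,-0.02,-1.25,1]]]'

```text
clock: 27.2
tool_pos: [0.4775, -0.3631, 0.0457]
eef_rot: [0.117, -3.138, 0.004]
wrist_force: [-0.2, -1.8, 1.5]
opening: 0.0119
```

Fully in; a small push down, then open gently and lift away.

>>> step_arm --steps '[[[0,0,0,0,0,-0.08,1],[0,0,0,0,0,-0.08,1],[0,0,0,0,0,-0.04,0.7],[0,0,0,0,0,-0.04,0.7],[0,0,0,0,0,-0.04,0.6],[0,0,0,0,0,-0.04,0.6],[0,0,0,0,0,1,0.6],[0,0,0,0,0,3,0.6],[0,0,0,0,0,7,0.6],[0,0,0,0,0,12,0.6],[0,0,0,-2,3,17,0.6],[0,0,0,-3,6,22,0.6],[0,0,0,-5,10,24,0.6],[0,0,0,-7,14,24,0.6],[0,0,0,-9,18,24,0.6],[0,0,0,-9,18,24,0.6],[0,0,0,-9,18,24,0.6]]]'

```text
clock: 28.9
tool_pos: [0.3873, -0.1821, 0.2864]
eef_rot: [-0.121, 3.139, -0.002]
wrist_force: [1.1, -0.3, -0.2]
opening: 0.0349
```

```bash
python3 - <<'E'
from h import *
s=r.observe(); print(s['clock'],s['tool_pos'],s['wrist_force'])
im={n:read_camera(n)[:,:,::-1] for n in("side","top")}
for n in im: cv2.imwrite(f"pics/{n}9.png",im[n])
a=cv2.resize(im["side"][310:410,300:400],None,fx=4,fy=4,interpolation=2);b=cv2.resize(im["side"],(533,400))
cv2.imwrite("pics/c6.png",np.hstack([a[:,:267*1],b]))
h=cv2.cvtColor(np.ascontiguousarray(im["side"]),cv2.COLOR_BGR2HSV); k,l,stt,ce=cv2.connectedComponentsWithStats(cv2.inRange(h,(0,150,90),(8,255,255))[340:385,322:346]); print(stt[1:],ce[1:]+[322,340])
E
```

```text
28.9 [ 0.38727814 -0.18208671  0.28642777] [ 1.0704508  -0.26696884 -0.24461196]
[[  5  14  12  15 117]
 [ 23  32   1   1   1]] [[332.30769231 360.52136752]
 [345.         372.        ]]
```

View pics/c6.png

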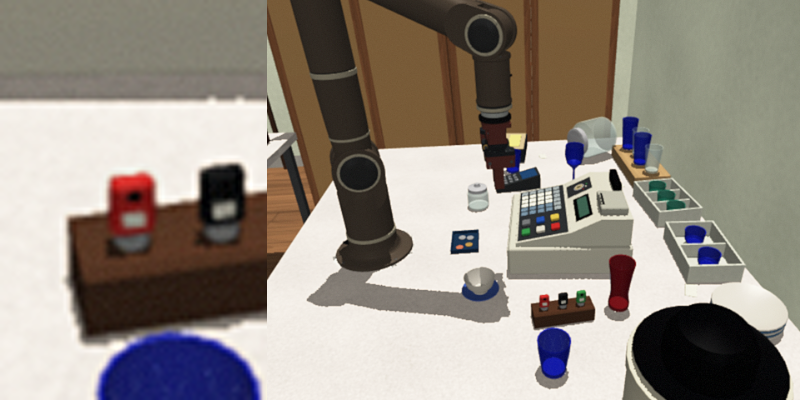

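```bash
python3 -c "
from h import *
print(r.finish_job())"
```

```text
the job is handed in; nothing more can be done
None
```

The closing report run is done and handed in; the robot clock stood at about 29 s, against the 72 s limit.

- **Key in the lock:** I took the red key from the block and pushed it into the mode lock until the collar met the face, at about 11 N. I then turned it clockwise until the turning resistance rose sharply (about 0.27 N m), which I took as the stop, and left it there.
- **Buttons:** I pressed yellow, blue and green in that order. Each press ended at about 17 to 25 N, well past the 4 N needed for fully down. No other button was touched on the way.
- **Key returned:** I turned the key back to the home stop (about 0.26 N m), drew it straight out and stood it back in its original slot.

**Last checks:**
- The red key stands upright in its slot, within 1 pixel of where it started in the side view.
- The keyway looks home again in the top view.
- The other keys, the glass and the china look unmoved by eye.
- The gripper is clear of everything.
- The plug angle and the button travel could only be judged from forces and pictures, as they are not in the readings.
- None of the last checks failed. One earlier measurement disagreed: the two cameras put the lock 2–4 mm apart, but the key still went in with about 1 N of side force.

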